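# Shim the rocking gauge stand

### The job

The dial-gauge stand rocks because one of its feet is too short. Without gripping or lifting anything, push the wooden wedge along the bench from behind, thin end first, under the short foot until it bears snugly against the foot, without jacking the stand out of level or shoving it across the bench. Then take the fingers off the wedge, press down on the round steel pad above that foot with about 10 N to prove that the stand no longer rocks, and finish while still holding that press; leave the other things alone.

Things in the scene. Friction and masses are not known exactly. Their poses are not given: they have to be found in the camera images.
- gauge_stand: Dial-gauge stand, 2.2 kg, loose, level: grey cast base 130 x 130 mm, underside 32, top 54 mm above the bench; ball feet (diameter 20 mm) at x, y = +-50 mm. Three stand on the bench; that at (-50, +50), nearest the robot, is short. Over 3 N on that corner rocks it until shimmed. Origin at bench level under the base's centre, x, y along its sides, z up.
- dial (a point): Centre of the dial (44 mm across, 16 mm thick, facing the short foot's corner) that hangs over the base, 160 mm above the bench, about 100 mm from the pad's axis, on an arm from the stand's 190 mm high column at base corner (+x, -y): keep the hand clear of both.
- short_foot: The short foot: its origin is the lowest point of its ball end (radius 10 mm), 16 mm above the bench at the start; axes as the stand's. Nothing stands beneath it.
- corner_pad: Round plain steel pad 28 mm across and 10 mm high on the base's top, straight above the short foot; origin at the centre of its underside.
- pad_top (a point): Centre of the pad's flat upper face, 64 mm above the bench: press here from above.
- wedge: Hardwood wedge 34 mm wide (x), 110 mm long (y), 50 g, flat on the bench, its thin end 25 to 70 mm short of the short foot and roughly in line. Origin at the centre of its underside, +y to the thin end. The top slopes evenly from 30 mm high at y = -55 mm (heel) to 6 mm at y = +55 mm: it meets the foot when that is over y = +10 mm of the wedge.
- wedge_heel (a point): Centre of the wedge's upright flat heel face, 34 wide and 30 mm high: push here, along the wedge. It slides freely (about 1 N) until the wedge meets the foot; then the push rises steeply within a few mm; at about 6 N it is snug, beyond about 13 N it jacks up or shoves the stand. The wedge stays put when let go.
- gauge_block: Bystander: loose steel block 50 x 75 x 25 mm, left of the work. Origin at the centre of its underside.
- bush: Bystander: loose steel bush, 42 mm across and 36 mm high, right of the work. Origin at the centre of its underside.
- nut: Bystander: loose hexagon nut, 34 x 39 x 18 mm, left of the work, near the bench's front edge. Origin at the centre of its underside.
Things that resemble listed ones, but are neither listed nor needed, are in the scene too. Leave any red look-alike of the wedge alone.

How it is judged:
By the outcome, as a careful person would: the job done as asked, in the order asked, and still so for the second after the job is handed in, while the arm keeps its last pose, push and grip.
It also fails if it takes over 53 s, if anything falls off the work surface, if the arm or the gripper's body presses on something with over 40 N, if the wrist force passes 120 N, or if a joint passes its speed limit or range.

### The arm

A 6-joint arm with a two-finger parallel gripper is mounted at the origin on a cart in front of the work surface, level with it; the furniture and walls round the work are solid. World frame = base frame: x ahead of the robot, y to its left, z up, the work surface at z = 0. Lengths are in m, angles in rad, forces in N, time in s.
With the tool pointing down it reaches from about 0.325 to 0.75 m from the base axis. Payload 7.6 kg.
Tool frame: the origin (TCP) lies on the centre line of the jaws, within the pads' length; the fingertips stand 14 mm ahead of it and the grasp point (between the pads) lies 5 mm behind it; z points along the fingers, y is the line along which they close (so a half turn about z gives the same grasp; the last joint's range is limited). The gripper opens to 85 mm and grips with 20 to 120 N. Pads are 22 mm wide; open, the fingers measure 114 mm over their backs; the gripper's body (76 mm by 85 mm) begins 54 mm behind the grasp point. The pads swing forward as they close: fully open they stand 13 mm farther back than shut.
Start: joints at [1.102, 0.052, 1.401, -0, 1.689, -0.07], TCP at [0.204, 0.484, 0.245] pointing down, gripper open.
Joint ranges: [-2.9, 2.9], [-0.91, 2.17], [0.12, 2.37], [-1.06, 4.2], [0.26, 2.73], [-2.93, 2.93]. Speed limits (rad/s): [2.57, 2.57, 3.01, 3.14, 3.14, 3.14].

### API

Orientations are given as a unit quaternion [w, x, y, z].
In Python, from rig import r gives the robot as it stands. The module is installed in compiled form; this text tells all that it offers.
- The arm moves only by the tool jog_arm, never from a script. Its argument "plan" is a list of rows, each a list of 7 numbers: the finger opening in mm, from 0 to 85.4, then the shift along the tool's x, y, z in mm, then the turn, a rotation vector about the tool's x, y, z in rad. In form: [[hand, x, y, z, rx, ry, rz], ...]. A call has 1 to 8 rows; each row shifts and turns the commanded pose from where the row before left it, along the tool's axes as they then stand; what a row does not reach is not made up. A row lasts 1/10 s, in which the tool goes at most 50 mm and 8.59 degrees, less where a joint would pass 70% of its speed; a pose out of reach is approached as far as the arm can. A call is refused whole if a number of a shift passes 50 or a number of a turn 0.15, either way. A call with a gripper value outside its range is refused whole. The fingers move at their own pace and stop on an object; the grip force is fixed at half the most. Time passes only in rows, so rows that do not move let the fingers close. It gives the time, the measured TCP pose, the force, the opening and the grip force at its end, in the units of the state.
- r.state(): the state, without advancing time (a new reading comes with each control period).
- r.capture(name): name is "side" or "top"; returns a dict with "image" (420x560x3 uint8, red, green, blue), "fx", "fy", "cx", "cy" (pixels), "R" (3x3) and "t" (3): a world point X has camera coordinates R X + t. Camera axes: x right, y down, z forward; pixel columns grow to the right and rows downward; lengths in m; the calibration is good to about 2 mm. A picture is of the moment at which its call begins. There is no depth.
- r.finish_job(): hands the job in; it is judged then, once.
Trained networks look in a picture, given as the dict that the camera call returned (one of the last four; its "shot" number tells which), for a name from the list of things; names that differ only in an ending like _2 or _b are one class to them, and where a whole thing is asked for, a point or a joint stands for the part that bears it (a point fixed in the world has none). Each returns a list of dicts, best first, with "score" (0 to 1); they miss things now and then, are a little off and sometimes report something else, mostly with a low value. They report only what shows in the picture. A call takes as long as a camera call. They do not tell look-alikes from the thing itself.
- r.find_in(picture, name): "point" ([x, y, z] in m, in world coordinates, good to about 4 mm: the middle of the surface that is visible of it).
- r.cut_out(picture, name): "mask" (420x560 bool, what is visible of it).
The state is a dict: "time": time; "q": joint angles; "qvel": joint speeds; "joint_torque": joint torques, N m; "ee_pos": TCP position; "eef_rot": TCP orientation; "ft_force": force on the tool from outside, world axes, zero at the start; "ft_torque": the same for the moment, N m; "grip_width": finger opening in m; "grasp_force": force on a finger pad.
Only numpy, scipy, OpenCV 4.12 (cv2) and the standard library are available. Lean on these libraries where they do the work, as an engineer would, in place of code of your own. Each camera call takes 0.05 s, during which the arm holds its last target. There are 200 camera calls.

## Working session

There is one attempt and no reset: what is moved stays moved. The work goes in short steps, Python scripts to look and compute and a tool call to move; the robot and the scene stay as the last step left them, time stands still between calls to the robot, and variables do not carry over. Pictures are saved under pics/ and viewed, at most 10 in all, crops included, and the job is handed in when it is done.

Besides the shell and the picture viewer there is one more tool, called as name([rows], argument=value, ...), one row to a line, values as JSON. jog_arm: Moves the arm, as the interface text tells. Its arguments: {"type":"object","properties":{"plan":{"type":"array"}},"required":["plan"]}

```bash
mkdir -p pics
cat > h.py <<'E'
import numpy as np, cv2
from rig import r
def save(c,n): cv2.imwrite('pics/%s.png'%n, c['image'][:,:,::-1])
def ray(c,u,v,z):
    d=c['R'].T@np.array([(u-c['cx'])/c['fx'],(v-c['cy'])/c['fy'],1]); o=-c['R'].T@c['t']
    return o+d*(z-o[2])/d[2]
def proj(c,X):
    p=c['R']@np.array(X)+c['t']; return [c['fx']*p[0]/p[2]+c['cx'],c['fy']*p[1]/p[2]+c['cy']]
E
python3 - <<'E'
from h import *
np.set_printoptions(precision=4,suppress=True)
s=r.state();print(s['time'],s['ee_pos'],s['eef_rot'],s['ft_force'],s['grip_width'])
for n in ['top','side']:
    c=r.capture(n);save(c,n+'0');print(n,-c['R'].T@c['t'])
    for k in ['wedge','wedge_heel','corner_pad','pad_top','short_foot','dial','gauge_stand','gauge_block','bush','nut']:
        print(k,[(np.round(d['point'],4),round(d['score'],2),np.round(proj(c,d['point']))) for d in r.find_in(c,k)][:3])
E
```

```text
0.0 [0.2037 0.4836 0.2445] [-0.0002  0.1981  0.9802 -0.0007] [-0.1756  0.1966  0.0107] 0.08539133182486847
top [0.3824 0.0045 1.0774]
wedge [(array([0.4673, 0.0957, 0.0162]), 0.65, array([239., 269.])), (array([ 0.5241, -0.0288,  0.0187]), 0.56, array([296., 248.]))]
wedge_heel [(array([0.4657, 0.0983, 0.0183]), 0.85, array([237., 270.])), (array([ 0.5235, -0.0293,  0.0183]), 0.59, array([296., 248.]))]
corner_pad [(array([ 0.6275, -0.0426,  0.0641]), 0.55, array([305., 199.]))]
pad_top [(array([0.4132, 0.2035, 0.0196]), 0.59, array([188., 290.]))]
short_foot []
dial [(array([ 0.6967, -0.0499,  0.0533]), 0.83, array([310., 171.]))]
gauge_stand [(array([ 0.6947, -0.0513,  0.0519]), 0.91, array([310., 172.]))]
gauge_block [(array([0.534 , 0.2559, 0.025 ]), 0.94, array([170., 235.]))]
bush [(array([ 0.4511, -0.2296,  0.038 ]), 0.77, array([386., 285.]))]
nut [(array([0.4152, 0.2037, 0.018 ]), 0.68, array([188., 289.])), (array([ 0.6244, -0.0417,  0.0626]), 0.4, array([305., 200.]))]
side [ 0.1357 -0.7554  0.8498]
wedge [(array([0.4623, 0.0801, 0.0217]), 0.78, array([235., 241.])), (arra
[... 282 characters left out ...]
0.0386,  0.0648]), 0.63, array([309., 237.]))]
corner_pad [(array([ 0.624 , -0.0395,  0.0622]), 0.4, array([309., 238.]))]
pad_top [(array([ 0.6236, -0.0439,  0.0662]), 0.64, array([310., 238.])), (array([ 0.7033, -0.0591,  0.0591]), 0.35, array([338., 235.]))]
short_foot []
dial [(array([ 0.7037, -0.057 ,  0.0566]), 0.69, array([337., 235.]))]
gauge_stand [(array([ 0.7069, -0.0617,  0.0557]), 0.78, array([339., 236.]))]
gauge_block [(array([0.5318, 0.2424, 0.0278]), 0.8, array([235., 200.])), (array([ 0.5186, -0.0338,  0.0158]), 0.71, array([272., 262.]))]
bush [(array([ 0.4483, -0.2406,  0.0283]), 0.8, array([287., 328.]))]
nut [(array([0.4108, 0.1965, 0.0181]), 0.57, array([203., 223.]))]
```

```bash
python3 -c "
import cv2,numpy as np
a=cv2.imread('pics/top0.png');b=cv2.imread('pics/side0.png')
cv2.imwrite('pics/both0.png',cv2.resize(np.vstack([a,b]),(400,600)))" ; ls pics
```

```text
both0.png
side0.png
top0.png
```

View pics/top0.png

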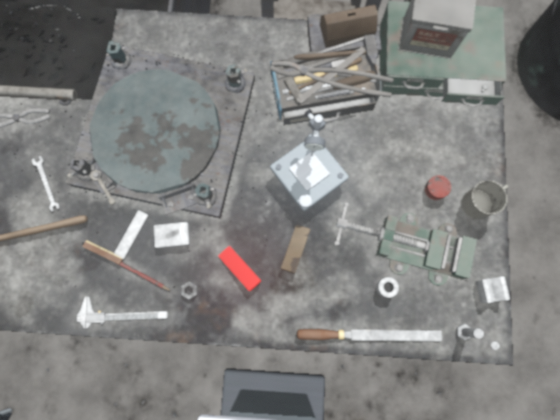

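View pics/side0.png

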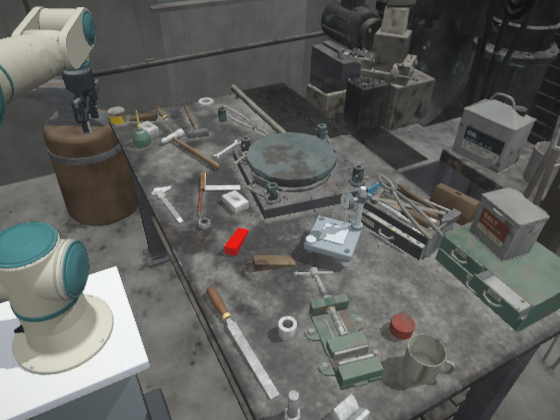

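```bash
cat > fit.py <<'E'
from h import *
from scipy.optimize import minimize
def sil(c,P,S=4):
    q=np.array([proj(c,p) for p in P]); h=cv2.convexHull((q*S+S/2-.5).astype(np.float32))
    m=np.zeros((420*S,560*S),np.uint8); cv2.fillPoly(m,[np.round(h).astype(np.int32)],255)
    return cv2.resize(m,(560,420),interpolation=cv2.INTER_AREA)/255.
W=np.array([[x,y,z] for x in(-.017,.017) for y,z in((-.055,0),(-.055,.03),(.055,0),(.055,.006))])
B=np.array([[x,y,z] for x in(-.065,.065) for y in(-.065,.065) for z in(.032,.054)])
def place(M,p):
    a=p[2];R=np.array([[np.cos(a),-np.sin(a),0],[np.sin(a),np.cos(a),0],[0,0,1]]);return M@R.T+[p[0],p[1],0]
def fit(shots,M,p0,sc):
    def f(d):
        p=np.array(p0)+np.array(d)*sc;e=0
        for c,m in shots: e+=np.abs(sil(c,place(M,p))-m).sum()/m.sum()
        return e
    b=minimize(f,[0,0,0],method='Nelder-Mead',options=dict(initial_simplex=[[0,0,0],[1,0,0],[0,1,0],[0,0,1]],xatol=.01,fatol=1e-4))
    return np.array(p0)+b.x*sc,b.fun
def pick(c,name,uv):
    L=[d for d in r.cut_out(c,name) if d['mask'][int(uv[1]),int(uv[0])]]
    return L[0]['mask'].astype(float) if L else None
E
python3 - <<'E'
from fit import *
np.set_printoptions(precision=4,suppress=True)
t=r.capture('top');s=r.capture('side')
mw=[pick(t,'wedge',(295,250)),pick(s,'wedge',(272,263))]
print([None if m is None else m.sum() for m in mw])
sh=[(c,m) for c,m in zip((t,s),mw) if m is not None]
for x in [sh]+[[q] for q in sh]:
    for y0 in (-.25,):
        pw,e=fit(x,W,[.52,-.03,y0-np.pi/2+0],[.01,.01,.15]); p2,e2=fit(x,W,[.52,-.03,y0+np.pi/2],[.01,.01,.15]); print('wedge',pw,e,p2,e2)
ms=[pick(t,'gauge_stand',(330,185)),pick(s,'gauge_stand',(325,235))]
print([None if m is None else m.sum() for m in ms])
full=[]
for c,m,n in ((t,ms[0],'t'),(s,ms[1],'s')):
    im=c['image'].copy()
    u,v=np.int32(proj(c,[.6,-.04,.03]))
    cr=im[v-75:v+65,u-95:u+95]; full.append(cv2.resize(cr,(800,590),interpolation=cv2.INTER_CUBIC)); print(u-95,v-75)
    cv2.imwrite('pics/crop_%s.png'%n,full[-1][:,:,::-1])
np.savez('m.npz',wt=mw[0],ws=mw[1])
E
```

```text
[np.float64(741.0), np.float64(547.0)]
wedge [ 0.5259 -0.028  -1.8572] 0.2475228400675959 [ 0.5237 -0.0276  1.2634] 0.4473480501848011
wedge [ 0.5235 -0.0283 -1.8579] 0.05826254928422111 [ 0.5206 -0.0275  1.2798] 0.09602286258633008
wedge [ 0.5276 -0.0261 -1.8555] 0.08944330931641395 [ 0.5267 -0.0229  1.1038] 0.23449116392443628
[np.float64(3564.0), np.float64(2303.0)]
207 139
205 175
```

View pics/crop_t.png

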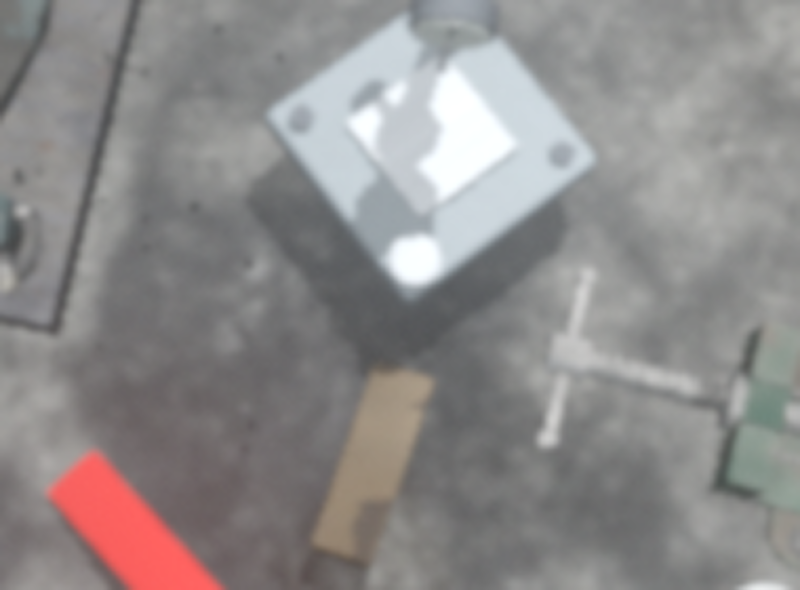

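View pics/crop_s.png

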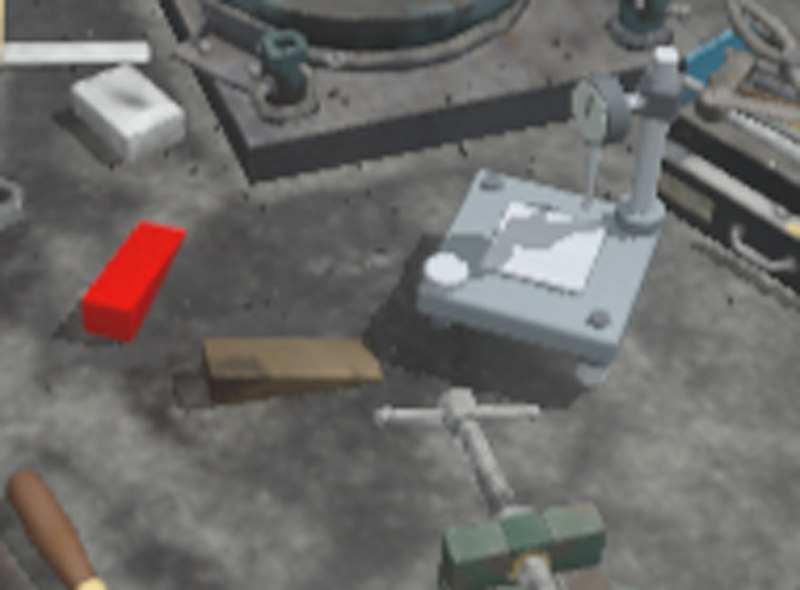

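The top crop shows the brown wedge with its thin end at (405,372) towards the stand. The pad is at (414,260), and the red look-alike lies to the left. The side crop confirms the tall heel is at the robot end (208,370), with the pad at (446,268).

```bash
cat >> h.py <<'E'
from scipy.spatial.transform import Rotation as Ro
def rot(s): q=s['eef_rot']; return Ro.from_quat([q[1],q[2],q[3],q[0]])
def go(p,yaw=None,s=None):
    "shift (mm) in tool axes to world p; turn rv (rad) to a tool pointing down with tool y at angle yaw"
    s=s or r.state(); R=rot(s); d=R.inv().apply(np.array(p)-s['ee_pos'])*1e3; rv=None
    if yaw is not None:
        y=np.array([np.cos(yaw),np.sin(yaw),0]); z=np.array([0,0,-1.]); T=Ro.from_matrix(np.c_[np.cross(y,z),y,z]); rv=np.round((R.inv()*T).as_rotvec(),3)
    return np.round(d,1),rv
E
python3 - <<'E'
from fit import *
np.set_printoptions(precision=4,suppress=True)
t=r.capture('top');s=r.capture('side')
k=800/190.
T=lambda u,v,z:ray(t,207+u/k-.5,139+v/k-.5,z)[:2]
S=lambda u,v,z:ray(s,205+u/k-.5,175+v/k-.5,z)[:2]
print('pad',T(414,260,.064),S(446,268,.064))
for n,c in dict(left=(266,113),near=(411,303),right=(597,158)).items(): print(n,T(*c,.054))
for n,c in dict(near=(420,293),right=(613,357),left=(480,170)).items(): print('S',n,S(*c,.054))
d=np.array([.959,-.283]);h=np.array([.5255,-.0272])-.055*d
a=h-.045*d; print(h,a,go([*a,.245],np.arctan2(.959,.283)))
E
```

```text
pad [ 0.6243 -0.0419] [ 0.6272 -0.0423]
left [0.7028 0.0415]
near [ 0.6033 -0.0421]
right [ 0.6892 -0.1374]
S near [ 0.6068 -0.0457]
S right [ 0.6822 -0.1475]
S left [0.7053 0.0406]
[ 0.4728 -0.0116] [0.4296 0.0011] (array([-395.5, -357.2,    0.3]), array([ 0.   ,  0.   , -0.112]))
```

jog_arm([
  [0,-33,-30,0,0,0,0],
  [0,-33,-30,0,0,0,0],
  [0,-33,-30,0,0,0,0],
  [0,-33,-30,0,0,0,0],
  [0,-33,-30,0,0,0,0],
  [0,-33,-30,0,0,0,0],
  [0,-33,-30,0,0,0,0],
  [0,-33,-30,0,0,0,0],
])

```text
time: 2.3
ee_pos: [0.3543, 0.1585, 0.2456]
eef_rot: [0.001, 0.198, 0.98, 0.0]
ft_force: [1.5, 1.1, -0.4]
grip_width: -0.0001
grasp_force: 0.0
```

jog_arm([
  [0,-33,-30,0,0,0,0],
  [0,-33,-30,0,0,0,0],
  [0,-33,-30,0,0,0,0],
  [0,-33,-30,0,0,0,0],
  [0,0,0,0,0,0,-0.112],
  [0,0,0,0,0,0,0],
  [0,0,0,0,0,0,0],
])

```text
time: 3.0
ee_pos: [0.4289, -0.0014, 0.2453]
eef_rot: [0.0, 0.144, 0.99, 0.0]
ft_force: [-0.1, 0.3, -0.3]
grip_width: -0.0002
grasp_force: 0.0
```

Run:
```python
from h import *
s=r.state();print(s['time'],s['ee_pos'],s['ft_force'],s['grip_width'])
print(go([.4296,.0011,.021],np.arctan2(.959,.283)))
```

```text
3.0 [ 0.42886646 -0.00138006  0.24531959] [-0.12878075  0.2981712  -0.34206702] -0.0002293124850378722
(array([  0. ,   2.5, 224.3]), array([ 0.   , -0.   , -0.002]))
```

jog_arm([
  [0,0,2.5,35,0,0,0],
  [0,0,0,40,0,0,0],
  [0,0,0,40,0,0,0],
  [0,0,0,40,0,0,0],
  [0,0,0,40,0,0,0],
  [0,0,0,20,0,0,0],
  [0,0,0,9,0,0,0],
  [0,0,0,0,0,0,0],
])

```text
time: 3.8
ee_pos: [0.4292, 0.0014, 0.0208]
eef_rot: [-0.001, 0.143, 0.99, 0.0]
ft_force: [-0.2, -0.3, 0.3]
grip_width: -0.0001
grasp_force: 0.0
```

Run:
```python
from h import *
c=r.capture('side');u,v=205,175
cv2.imwrite('pics/a1.png',cv2.resize(c['image'][150:300,180:380],(800,600),interpolation=cv2.INTER_CUBIC)[:,:,::-1])
s=r.state();print(s['time'],s['ee_pos'],s['ft_force'])
```

```text
3.85 [0.4300756  0.0012151  0.02200549] [ 0.47178751 -0.12725398  0.31106126]
```

View pics/a1.png

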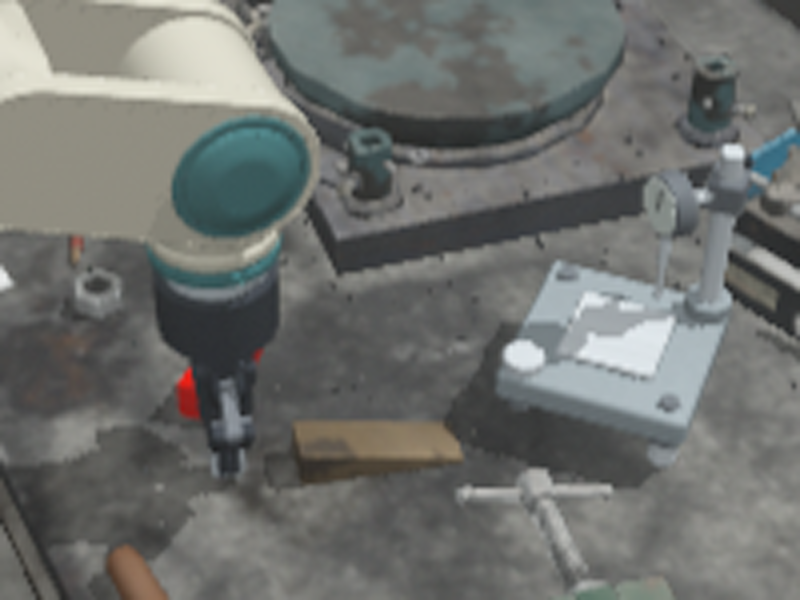

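jog_arm([
  [0,-12,0,0,0,0,0],
  [0,-12,0,0,0,0,0],
  [0,-5,0,0,0,0,0],
  [0,-3,0,0,0,0,0],
  [0,-2,0,0,0,0,0],
  [0,-2,0,0,0,0,0],
  [0,0,0,0,0,0,0],
])

```text
time: 4.55
ee_pos: [0.4643, -0.0094, 0.0214]
eef_rot: [0.0, 0.143, 0.99, 0.0]
ft_force: [1.4, 0.5, -0.3]
grip_width: 0.0002
grasp_force: 0.0
```

jog_arm([
  [0,-3.4,-1.1,0,0,0,-0.017],
  [0,-3.4,-1.1,0,0,0,-0.017],
  [0,-3.4,-1.1,0,0,0,-0.017],
  [0,-3.4,-1.1,0,0,0,-0.017],
  [0,-3.4,-1.1,0,0,0,-0.017],
  [0,-3.4,-1.1,0,0,0,-0.017],
  [0,0,0,0,0,0,0],
])

```text
time: 5.25
ee_pos: [0.4828, -0.0211, 0.0213]
eef_rot: [0.0, 0.092, 0.996, -0.0]
ft_force: [1.1, 0.3, -0.4]
grip_width: -0.0002
grasp_force: 0.0
```

```bash
cat > look.py <<'E'
from fit import *
np.set_printoptions(precision=4,suppress=True)
import sys
c=r.capture('side');s=r.state();print(s['time'],s['ee_pos'],s['ft_force'])
g=[float(x) for x in sys.argv[2:5]]
im=c['image'].copy()
uv=proj(c,[g[0],g[1],.015])
hsv=cv2.cvtColor(im,cv2.COLOR_RGB2HSV)
m=pick(c,'wedge',uv)
if m is not None: print(m.sum(),fit([(c,m)],W,g,[.008,.008,.1]))
cv2.imwrite('pics/%s.png'%sys.argv[1],cv2.resize(im[150:300,180:380],(800,600),interpolation=cv2.INTER_CUBIC)[:,:,::-1])
E
python3 look.py a2 .549 -.032 -1.755
```

```text
5.3 [ 0.4826 -0.0209  0.0213] [-0.386   0.5871  0.1623]
476.0 (array([ 0.5507, -0.0327, -1.7566]), np.float64(0.20332839017960125))
```

View pics/a2.png

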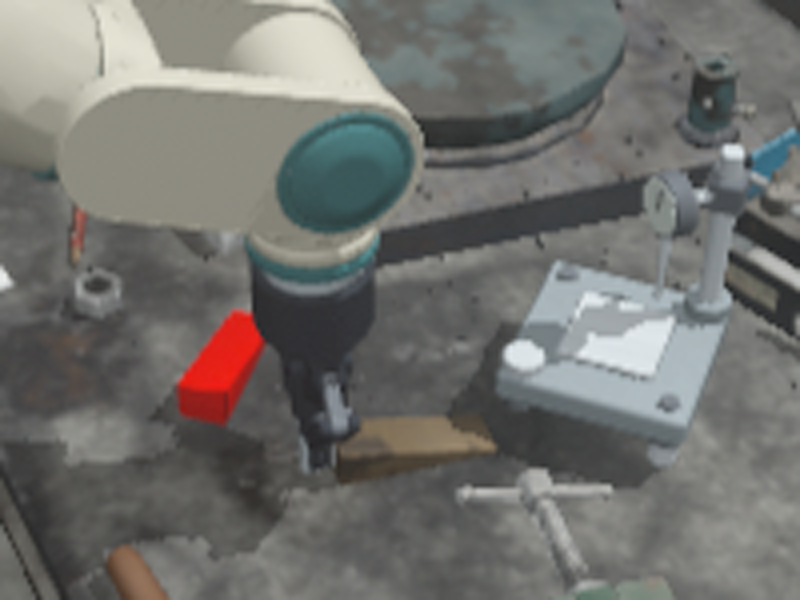

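jog_arm([
  [0,-3.4,-1.1,0,0,0,-0.017],
  [0,-3.4,-1.1,0,0,0,-0.017],
  [0,-3.4,-1.1,0,0,0,-0.017],
  [0,-3.4,-1.1,0,0,0,-0.017],
  [0,-4,0,0,0,0,0],
  [0,-4,0,0,0,0,0],
  [0,-4,0,0,0,0,0],
  [0,-4,0,0,0,0,0],
])

```text
time: 6.15
ee_pos: [0.5114, -0.0292, 0.0213]
eef_rot: [-0.0, 0.058, 0.998, 0.0]
ft_force: [-0.0, -0.1, 1.4]
grip_width: 0.0003
grasp_force: 0.4
```

```bash
python3 look.py a3 .579 -.037 -1.69
python3 - <<'E'
from fit import *
c=r.capture('top'); m=pick(c,'wedge',proj(c,[.56,-.034,.02]))
if m is not None: print(m.sum(),fit([(c,m)],W,[.579,-.037,-1.69],[.008,.008,.1]))
cv2.imwrite('pics/a3t.png',cv2.resize(c['image'][150:290,240:400],(800,600))[:,:,::-1])
E
```

```text
6.2 [ 0.5119 -0.0292  0.0214] [-0.0525 -0.3061  0.9004]
444.0 (array([ 0.5806, -0.0381, -1.664 ]), np.float64(0.2613495848789966))
```

View pics/a3.png

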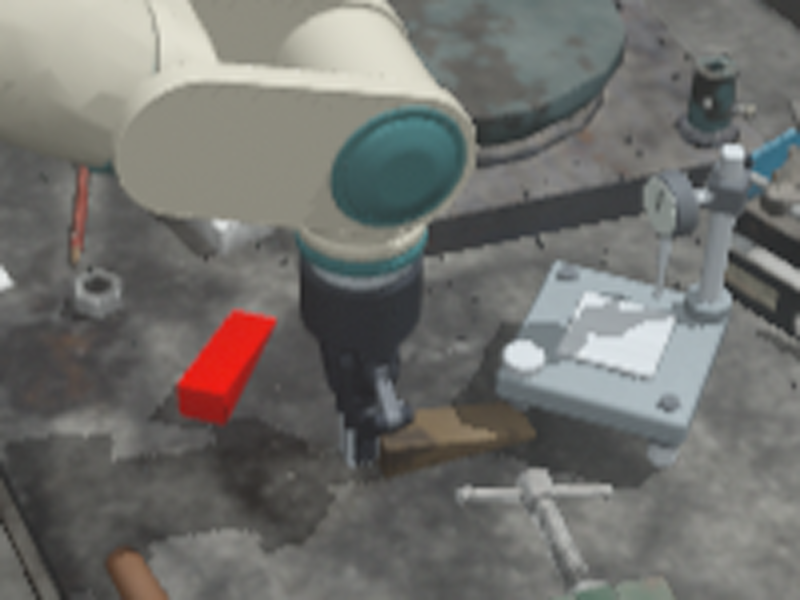

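The side view shows the wedge now heading straight for the corner under the pad, with its thin end at (530,430). I'll carry on straight and slow down near contact.

jog_arm([
  [0,-4,0,0,0,0,0],
  [0,-4,0,0,0,0,0],
  [0,-4,0,0,0,0,0],
  [0,-4,0,0,0,0,0],
  [0,-4,0,0,0,0,0],
  [0,-4,0,0,0,0,0],
  [0,-2,0,0,0,0,0],
  [0,0,0,0,0,0,0],
])

```text
time: 7.15
ee_pos: [0.5371, -0.0322, 0.0213]
eef_rot: [0.0, 0.058, 0.998, 0.0]
ft_force: [-0.1, -0.1, 0.4]
grip_width: 0.0002
grasp_force: 0.0
```

jog_arm([
  [0,-1,0,0,0,0,0],
  [0,-1,0,0,0,0,0],
  [0,0,0,0,0,0,0],
])

```text
time: 7.45
ee_pos: [0.5389, -0.0324, 0.0213]
eef_rot: [0.0, 0.058, 0.998, 0.0]
ft_force: [0.6, -0.3, 0.3]
grip_width: -0.0
grasp_force: 0.0
```

jog_arm([
  [0,-1,0,0,0,0,0],
  [0,-1,0,0,0,0,0],
  [0,0,0,0,0,0,0],
])

```text
time: 7.75
ee_pos: [0.541, -0.0327, 0.0213]
eef_rot: [0.0, 0.058, 0.998, 0.0]
ft_force: [-0.6, 0.4, 0.0]
grip_width: 0.0003
grasp_force: 0.0
```

jog_arm([
  [0,-1,0,0,0,0,0],
  [0,-1,0,0,0,0,0],
  [0,-1,0,0,0,0,0],
])

```text
time: 8.05
ee_pos: [0.5439, -0.033, 0.0213]
eef_rot: [-0.0, 0.058, 0.998, 0.0]
ft_force: [-0.2, 1.5, 0.3]
grip_width: 0.0004
grasp_force: 0.2
```

jog_arm([
  [0,-1,0,0,0,0,0],
  [0,-1,0,0,0,0,0],
])

```text
time: 8.25
ee_pos: [0.5459, -0.0333, 0.0213]
eef_rot: [0.0, 0.058, 0.998, 0.0]
ft_force: [-0.7, 0.4, 0.5]
grip_width: -0.0001
grasp_force: 0.3
```

jog_arm([
  [0,-1,0,0,0,0,0],
])

```text
time: 8.35
ee_pos: [0.5469, -0.0333, 0.0213]
eef_rot: [-0.0, 0.058, 0.998, 0.0]
ft_force: [-0.6, 0.7, 0.5]
grip_width: 0.0
grasp_force: 0.3
```

jog_arm([
  [0,-1,0,0,0,0,0],
])

```text
time: 8.45
ee_pos: [0.5479, -0.0335, 0.0213]
eef_rot: [0.0, 0.058, 0.998, 0.0]
ft_force: [-0.6, 0.3, 0.5]
grip_width: -0.0
grasp_force: 0.3
```

jog_arm([
  [0,-1,0,0,0,0,0],
])

```text
time: 8.55
ee_pos: [0.5488, -0.0336, 0.0213]
eef_rot: [-0.0, 0.058, 0.998, 0.0]
ft_force: [-2.7, 0.8, 1.4]
grip_width: 0.0003
grasp_force: 1.2
```

Contact.

jog_arm([
  [0,-0.5,0,0,0,0,0],
  [0,0,0,0,0,0,0],
])

```text
time: 8.75
ee_pos: [0.5491, -0.0336, 0.0213]
eef_rot: [-0.0, 0.058, 0.998, 0.0]
ft_force: [-3.3, 1.6, 1.9]
grip_width: 0.0001
grasp_force: 1.5
```

jog_arm([
  [0,-0.5,0,0,0,0,0],
  [0,0,0,0,0,0,0],
])

```text
time: 8.95
ee_pos: [0.5495, -0.0337, 0.0213]
eef_rot: [-0.0, 0.058, 0.998, 0.0]
ft_force: [-5.2, 0.5, 2.7]
grip_width: -0.0001
grasp_force: 2.4
```

jog_arm([
  [0,-0.4,0,0,0,0,0],
  [0,0,0,0,0,0,0],
])

```text
time: 9.15
ee_pos: [0.5498, -0.0337, 0.0213]
eef_rot: [-0.001, 0.058, 0.998, 0.0]
ft_force: [-5.4, 1.2, 4.6]
grip_width: 0.0
grasp_force: 2.9
```

jog_arm([
  [0,-0.4,0,0,0,0,0],
  [0,0,0,0,0,0,0],
  [0,0,0,0,0,0,0],
])

```text
time: 9.45
ee_pos: [0.55, -0.0337, 0.0213]
eef_rot: [-0.001, 0.058, 0.998, 0.0]
ft_force: [-6.7, 0.4, 5.5]
grip_width: 0.0
grasp_force: 3.4
```

Run:
```python
from h import *
a=[r.state()['ft_force']]
for i in range(4): c=r.capture('side'); a.append(r.state()['ft_force'])
print(np.round(a,1),r.state()['ee_pos'])
```

```text
[[-6.7  0.4  5.5]
 [-6.7  1.4  4.6]
 [-6.8  0.1  6. ]
 [-5.8  0.9  4.5]
 [-7.   1.3  5.7]] [ 0.55001913 -0.0336953   0.02131045]
```

jog_arm([
  [0,5,0,0,0,0,0],
  [0,10,0,0,0,0,0],
  [0,15,0,0,0,0,0],
  [0,5,0,-30,0,0,0],
  [0,0,0,-35,0,0,0],
  [0,0,0,-15,0,0,0],
  [0,0,0,0,0,0,0],
])

```text
time: 10.35
ee_pos: [0.5175, -0.0299, 0.1042]
eef_rot: [0.003, 0.058, 0.998, -0.0]
ft_force: [0.2, -0.3, 0.1]
grip_width: 0.0002
grasp_force: 0.0
```

Run:
```python
from h import *
np.set_printoptions(precision=4,suppress=True)
c=r.capture('side');t=r.capture('top');s=r.state();print(s['time'],s['ee_pos'],s['ft_force'])
print(go([.6257,-.0421,s['ee_pos'][2]]))
for q in (c,t): print([(d['point'],d['score']) for d in r.find_in(q,'pad_top')+r.find_in(q,'corner_pad')])
cv2.imwrite('pics/b1.png',cv2.resize(c['image'][150:300,180:380],(800,600),interpolation=cv2.INTER_CUBIC)[:,:,::-1])
```

```text
10.45 [ 0.5157 -0.0297  0.1006] [0.001  0.2395 0.4357]
(array([-110.7,    0.5,    0. ]), None)
[([0.6239, -0.0404, 0.0671], 0.49), ([0.6254, -0.0425, 0.0644], 0.53), ([0.5336, 0.241, 0.0283], 0.44)]
[]
```

View pics/b1.png

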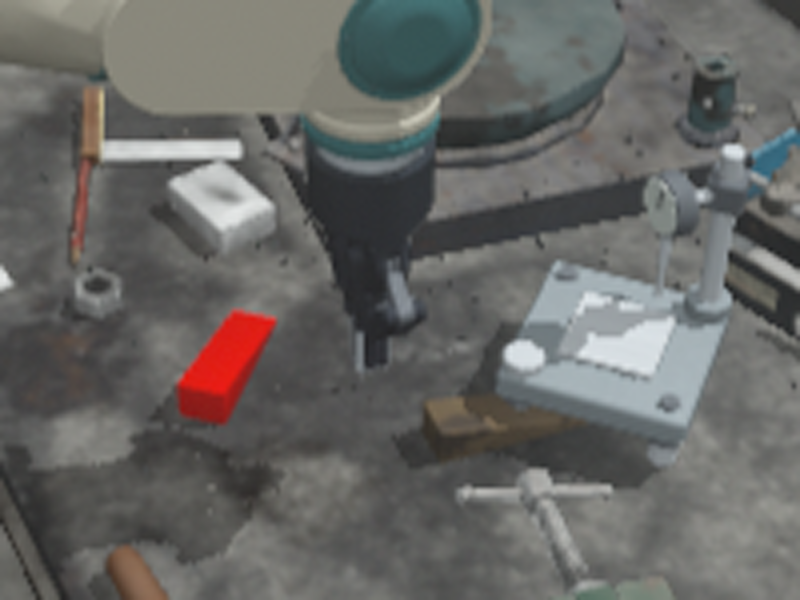

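The picture shows the wedge sitting under the corner, its heel free at (440,430). The stand hasn't moved, with the pad still at (524,354). Next I'll go over the pad.

jog_arm([
  [0,-20,0,0,0,0,0],
  [0,-25,0,0,0,0,0],
  [0,-25,0,0,0,0,0],
  [0,-20,0.5,0,0,0,0],
  [0,-14,0,0,0,0,0],
  [0,-6,0,0,0,0,0],
  [0,0,0,0,0,0,0],
])

```text
time: 11.35
ee_pos: [0.625, -0.0421, 0.1003]
eef_rot: [-0.001, 0.058, 0.998, 0.0]
ft_force: [0.9, -0.7, 0.3]
grip_width: 0.0003
grasp_force: 0.0
```

Run:
```python
from h import *
np.set_printoptions(precision=4,suppress=True)
c=r.capture('side');s=r.state();print(s['time'],s['ee_pos'],s['ft_force'])
print(go([.6257,-.0421,.079]))
cv2.imwrite('pics/b2.png',cv2.resize(c['image'][150:300,180:380],(800,600),interpolation=cv2.INTER_CUBIC)[:,:,::-1])
```

```text
11.4 [ 0.6247 -0.042   0.1005] [ 0.0651 -0.2972 -0.2453]
(array([-1.1,  0. , 21.5]), None)
```

View pics/b2.png

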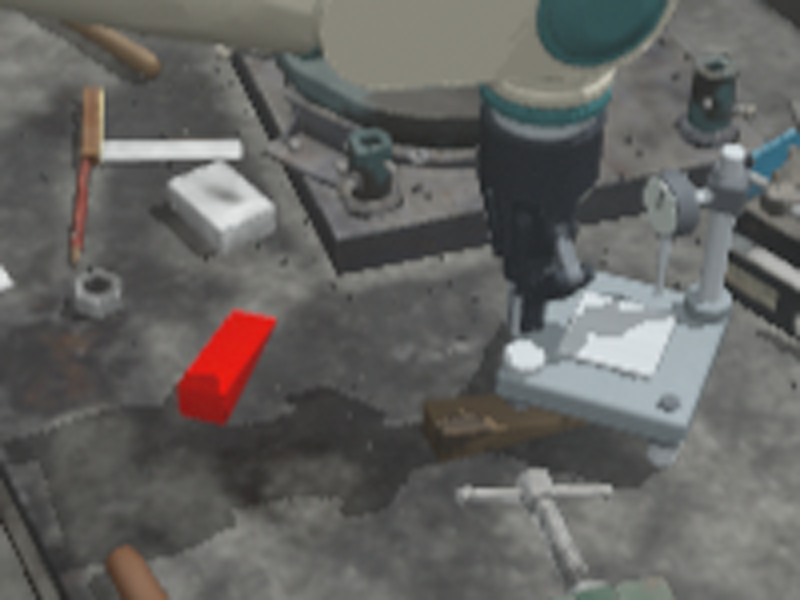

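The fingertips at (527,328) are above the pad at (524,354) and clear of the dial. Descending.

jog_arm([
  [0,-0.5,0,6,0,0,0],
  [0,0,0,6,0,0,0],
  [0,0,0,4,0,0,0],
  [0,0,0,2,0,0,0],
  [0,0,0,1,0,0,0],
  [0,0,0,0,0,0,0],
])

```text
time: 12.0
ee_pos: [0.6256, -0.0421, 0.0823]
eef_rot: [0.0, 0.058, 0.998, 0.0]
ft_force: [0.5, 1.0, -0.6]
grip_width: 0.0001
grasp_force: 0.0
```

jog_arm([
  [0,0,0,0.5,0,0,0],
  [0,0,0,0.5,0,0,0],
  [0,0,0,0,0,0,0],
])

```text
time: 12.3
ee_pos: [0.6256, -0.0421, 0.0813]
eef_rot: [0.0, 0.058, 0.998, 0.0]
ft_force: [0.2, -0.5, -0.5]
grip_width: 0.0004
grasp_force: 0.0
```

jog_arm([
  [0,0,0,0.5,0,0,0],
  [0,0,0,0.5,0,0,0],
  [0,0,0,0.5,0,0,0],
  [0,0,0,0,0,0,0],
])

```text
time: 12.7
ee_pos: [0.6256, -0.0421, 0.0797]
eef_rot: [-0.0, 0.058, 0.998, 0.0]
ft_force: [-0.4, 0.2, 0.6]
grip_width: -0.0003
grasp_force: 0.0
```

jog_arm([
  [0,0,0,0.5,0,0,0],
  [0,0,0,0.5,0,0,0],
  [0,0,0,0,0,0,0],
])

```text
time: 13.0
ee_pos: [0.6256, -0.0421, 0.0787]
eef_rot: [-0.0, 0.058, 0.998, 0.0]
ft_force: [-0.6, -0.8, -0.3]
grip_width: 0.0
grasp_force: 0.0
```

jog_arm([
  [0,0,0,0.5,0,0,0],
  [0,0,0,0,0,0,0],
])

```text
time: 13.2
ee_pos: [0.6256, -0.0421, 0.0782]
eef_rot: [-0.0, 0.058, 0.998, 0.0]
ft_force: [-0.1, -0.5, -0.1]
grip_width: 0.0
grasp_force: 0.0
```

jog_arm([
  [0,0,0,0.4,0,0,0],
  [0,0,0,0,0,0,0],
])

```text
time: 13.4
ee_pos: [0.6256, -0.0421, 0.0779]
eef_rot: [0.0, 0.058, 0.998, 0.0]
ft_force: [0.6, -0.8, -0.0]
grip_width: -0.0001
grasp_force: 0.0
```

jog_arm([
  [0,0,0,0.3,0,0,0],
  [0,0,0,0,0,0,0],
])

```text
time: 13.6
ee_pos: [0.6256, -0.0421, 0.0776]
eef_rot: [0.0, 0.058, 0.998, 0.0]
ft_force: [-0.1, -0.8, 0.6]
grip_width: 0.0004
grasp_force: 0.0
```

jog_arm([
  [0,0,0,0.4,0,0,0],
  [0,0,0,0,0,0,0],
])

```text
time: 13.8
ee_pos: [0.6256, -0.0421, 0.0775]
eef_rot: [0.0, 0.058, 0.998, 0.0]
ft_force: [-1.1, 0.1, 1.4]
grip_width: -0.0002
grasp_force: 1.3
```

jog_arm([
  [0,0,0,0.3,0,0,0],
  [0,0,0,0,0,0,0],
])

```text
time: 14.0
ee_pos: [0.6257, -0.0421, 0.0775]
eef_rot: [0.0, 0.058, 0.998, 0.0]
ft_force: [-2.1, -0.2, 5.5]
grip_width: -0.0
grasp_force: 2.6
```

jog_arm([
  [0,0,0,0.3,0,0,0],
  [0,0,0,0,0,0,0],
  [0,0,0,0,0,0,0],
])

```text
time: 14.3
ee_pos: [0.6256, -0.0421, 0.0774]
eef_rot: [0.0, 0.058, 0.998, 0.0]
ft_force: [-4.6, 0.3, 6.1]
grip_width: -0.0001
grasp_force: 3.3
```

```bash
cat > f.py <<'E'
from h import *
a=[]
for i in range(6): c=r.capture('side'); a.append(r.state()['ft_force'])
print(np.round(a,1)[:,2],np.mean(a,0),r.state()['ee_pos'],r.state()['time'])
cv2.imwrite('pics/c1.png',cv2.resize(c['image'][150:300,180:380],(800,600),interpolation=cv2.INTER_CUBIC)[:,:,::-1])
E
python3 f.py
```

```text
[5.9 6.8 7.  6.9 6.8 6.4] [-4.20081092  0.42830824  6.6271821 ] [ 0.62564585 -0.04206455  0.07742203] 14.6
```

jog_arm([
  [0,0.3,0,0.2,0,0,0],
  [0,0,0,0,0,0,0],
  [0,0,0,0,0,0,0],
])

```text
time: 14.9
ee_pos: [0.6256, -0.0421, 0.0774]
eef_rot: [0.001, 0.058, 0.998, 0.0]
ft_force: [-2.9, 0.8, 6.6]
grip_width: -0.0001
grasp_force: 3.4
```

```bash
python3 f.py
```

```text
[6.9 6.3 6.3 7.  6.9 6.3] [-3.29752851  0.44906675  6.61493257] [ 0.62560208 -0.04209095  0.07741878] 15.2
```

jog_arm([
  [0,0.4,0,0.4,0,0,0],
  [0,0,0,0,0,0,0],
  [0,0,0,0,0,0,0],
])

```text
time: 15.5
ee_pos: [0.6256, -0.0421, 0.0774]
eef_rot: [0.001, 0.058, 0.998, -0.0]
ft_force: [-2.9, 0.0, 7.4]
grip_width: -0.0004
grasp_force: 3.7
```

```bash
python3 f.py
```

```text
[6.9 7.3 7.8 7.  8.1 6.9] [-2.51970542  0.14405906  7.30622336] [ 0.62554294 -0.04209652  0.07736758] 15.8
```

jog_arm([
  [0,0.3,0,0.4,0,0,0],
  [0,0.4,0,0.5,0,0,0],
  [0,0,0,0,0,0,0],
  [0,0,0,0,0,0,0],
])

```text
time: 16.2
ee_pos: [0.6255, -0.0421, 0.0773]
eef_rot: [0.002, 0.058, 0.998, -0.0]
ft_force: [-1.9, 0.8, 9.7]
grip_width: -0.0002
grasp_force: 4.8
```

```bash
python3 f.py
```

```text
[ 9.   9.7  9.7  9.2 10.1  8.6] [-1.39148125  0.50354235  9.36997724] [ 0.62546229 -0.0420805   0.07731143] 16.5
```

jog_arm([
  [0,0.1,0,0.2,0,0,0],
  [0,0,0,0,0,0,0],
  [0,0,0,0,0,0,0],
  [0,0,0,0,0,0,0],
  [0,0,0,0,0,0,0],
])

```text
time: 17.0
ee_pos: [0.6255, -0.0421, 0.0773]
eef_rot: [0.002, 0.058, 0.998, -0.0]
ft_force: [-1.7, -0.2, 10.2]
grip_width: 0.0001
grasp_force: 5.1
```

```bash
python3 f.py
```

```text
[10.3 10.6 10.7  9.3 10.2  9.6] [-1.4627013   0.52459268 10.10838142] [ 0.62546456 -0.04207802  0.07731303] 17.3
```

View pics/c1.png

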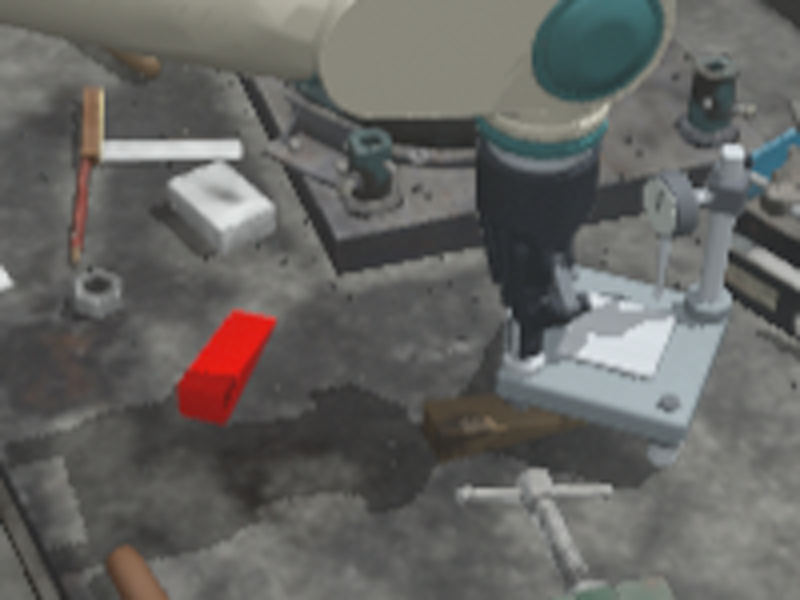

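The fingertips at (525,355) are on the pad pressing with about 10 N. The stand is steady, the wedge hasn't moved, and the hand is clear of the dial.

```bash
python3 -c "
from rig import r
print(r.finish_job())"
```

```text
the job is handed in; nothing more can be done
None
```

The wedge is snug under the short foot (pushed home with about 6.7 N) and the fingers are off it. I handed the job in at 17.3 s while pressing the pad with about 10 N; the stand had not visibly moved or rocked.

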